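# Undo the swing-bolt clamp of a culture chamber

## Task

Free the lid of the steel culture chamber: unscrew the blue wing nut (anticlockwise) until it comes up clear of the yellow lip, without jamming it against the red cap on the bolt's end; then swing the hinged bolt outwards out of its slot and lay it down until it points about level. Never strain the bolt or nut against the lug or lip (if it catches, loosen a little more), and leave the things around in place.

Things in the scene. Friction and masses are not known exactly. Their poses are not given: they have to be found in the camera images.
- nut_wings (a point): Point on the bolt's axis at about the middle of the blue wing nut's wings, 110 mm up the bolt from the pivot; x along the wings (turns with them), z up the bolt. It does NOT follow the nut's height. The wings are 46 mm long, 9 mm thick; at the start they reach from 20 to 15 mm below this point to 6 to 11 mm above it. Turning anticlockwise lifts the nut 2.86 mm per rad (stiff, 0.08 Nm; it stays put).
- pivot (a point): Centre of the hinge pin of the eyebolt on the chamber's side, 74 mm above the bench; -x points outwards from the chamber (the way the bolt swings down), y along the pin, z up. The brass bolt is 8 mm thick in the slot and 6 mm above it, and 137 mm long from here; upright it can rock about 1.5 mm either way in its slot.
- slot (a point): Mid-slot at the top face of the lug on the lid, 152 mm above the bench, level with the 148 mm wide lid; same axes as the pivot. The slot is 11 mm wide and open outwards (-x). The lug is 36 mm wide and ends 14 mm outwards of this point; at its outer end a thin yellow lip stands 7 mm up, 10.5 to 12.7 mm out. The nut's 18 mm round foot sits behind it.
- bolt_swing (a joint): Swing of the eyebolt about its pin, rad: 0 upright in the slot, grows as it swings outwards, 1.57 level, stops at 1.75. Stiff (0.2 Nm): it stays where it is left. The nut's foot catches on the lip, at 0.02 to 0.12 rad, until the nut has been raised enough: 0.8 to 2.7 rad of turning, as it was screwed down on its rubber sleeve more or less far (not reported: feel for it). Past 0.2 rad it is clear.
- swing_bolt: The brass eyebolt with its nut; origin on the hinge pin, z up the bolt.
- bolt_end: The end of the bolt with its red cap, 8.6 mm thick, 11 mm long, that keeps the nut captive; the cap's underside is 125.7 mm up the bolt from the pivot. Origin on the hinge pin, NOT at the cap; z up the bolt. The rising wings meet the cap about 1.8 mm (0.6 rad of turning) after the foot has come clear of the lip.
- nut_turn: The wing nut, for judging its contacts; origin on the bolt's axis 78.3 mm from the pivot, x along the wings; it turns with the nut but does NOT follow its height.
- lug: The dark slotted lug with its yellow lip, fixed to the lid; origin at the centre of the chamber's underside. The chamber is a fixed steel drum, 130 mm across (148 mm at the lid), 152 mm high.
- tube_rack: Loose aluminium test-tube rack, 193 x 70 mm, 118 mm high with its tubes; origin at the centre of its underside. A bystander.
- dish_stack: Two stacked dishes, 90 mm across, 30 mm high, loose; origin at the centre of the underside. A bystander.
- soap_bottle: Clear bottle, 64 mm across, 170 mm high, loose; origin at the centre of the underside. A bystander.
Things that resemble listed ones, but are neither listed nor needed, are in the scene too. Of the things that look like the part that bears nut_wings, the smaller one is meant.

How it is judged:
By the outcome, as a careful person would: the job done as asked, in the order asked, and still so for the second after the job is handed in, with the robot touching nothing.
It also fails if it takes over 72 s, if anything falls off the work surface, if the arm or the gripper's body presses on something with over 40 N, if the wrist force passes 120 N, or if a joint passes its speed limit or range.

## Robot

A 7-joint arm with a two-finger parallel gripper is mounted at the origin on the work surface. World frame = base frame: x ahead of the robot, y to its left, z up, the work surface at z = 0. Lengths are in m, angles in rad, forces in N, time in s.
With the tool pointing down it reaches from about 0.4 to 0.85 m from the base axis. Payload 4.5 kg.
Tool frame: the origin (TCP) lies where the fingers leave the gripper's body, on its centre line; the fingertips stand 64 mm ahead of it and the grasp point (between the pads) lies 45 mm ahead of it; z points along the fingers, y is the direction in which the jaws open and shut (so a half turn about z gives the same grasp; the last joint's range is limited). The gripper opens to 88 mm and grips with 3 to 60 N. Pads are 18 mm wide; open, the fingers measure 123 mm over their backs; the gripper's body (75 mm by 187 mm) begins 45 mm behind the grasp point.
Start: joints at [1.177, 0.689, -0.195, 1.565, 0.157, 0.902, -0.215], TCP at [0.259, -0.569, 0.303] pointing down, gripper open.
Joint ranges: [-3.01, 3.01], [-0.46, 2.08], [-1.47, 1.51], [0.13, 2.56], [-1, 4.14], [0.04, 2.09], [-2.66, 2.66]. Speed limits (rad/s): [2.57, 2.57, 3.14, 3.14, 3.14, 3.14, 3.14].

## Interface

Orientations are given as a unit quaternion [x, y, z, w].
In Python, from plant import monitor, snapshot, workorder, finder gives the robot as it stands.
- The arm moves only by the tool carry_out, never from a script. Its argument "motion" is one flat list of numbers, 6 for each row, row after row: the shift along the tool's x, y, z in cm, then the turn, a rotation vector about the tool's x, y, z in rad. In form: [x, y, z, rx, ry, rz, x, y, z, rx, ry, rz, ...]. A call has 1 to 8 rows; each row shifts and turns the commanded pose from where the row before left it, along the tool's axes as they then stand; what a row does not reach is not made up. A row lasts 1/8 s, in which the tool goes at most 62.5 mm and 10.7 degrees, less where a joint would pass 70% of its speed; a pose out of reach is approached as far as the arm can. A call with a gripper value outside its range is refused whole. "hand" is the finger opening in cm, from 0 to 8.81, set as the call begins (left out, the last holds). The fingers move at their own pace and stop on an object; "grip_force" is the grip in N (left out, the last holds). Time passes only in rows, so rows that do not move let the fingers close. It gives the time, the measured TCP pose, the force and the opening at its end, in the units of the state.
- monitor.get_state(): the state, without advancing time (a new reading comes with each control period).
- snapshot(name): name is "side" or "top" or "wrist"; returns a dict with "frame" (420x560x3 uint8, red, green, blue), "range_z" (420x560 float32, m along the optical axis (not along the pixel's ray), 0 where there is no reading), "fx", "fy", "cx", "cy" (pixels), "rvec" (rotation vector, rad) and "tvec" (3), from world to camera coordinates, as OpenCV has them; the wrist camera has in their place "hand_eye" (4x4, takes a point from camera to tool coordinates, whose origin is the TCP and whose axes are the flange's). Camera axes: x right, y down, z forward; pixel columns grow to the right and rows downward; lengths in m; the calibration is good to about 2 mm. A picture is of the moment at which its call begins: read the wrist's pose just before it.
- workorder.finish_job(): hands the job in, once; it reports no verdict.
Trained networks look in a picture, given as the dict that the camera call returned (one of the last four; its "shot" number tells which), for a name from the list of things; names that differ only in an ending like _2 or _b are one class to them, and where a whole thing is asked for, a point or a joint stands for the part that bears it (a point fixed in the world has none). Each returns a list of dicts, best first, with "p" (0 to 1); they miss things now and then, are a little off and sometimes report something else, mostly with a low value. They report only what shows in the picture. A call takes as long as a camera call. They do not tell look-alikes from the thing itself.
- finder.masks_of(picture, thing): "pixels" (420x560 bool, what is visible of it) and "extent" ([left, top, right, bottom] in pixels, round what is visible of it).
The state is a dict: "clock": time; "q": joint angles; "qd": joint speeds; "joint_torque": joint torques, N m; "tool_pos": TCP position; "eef_rot": TCP orientation; "contact_force": force on the tool from outside, world axes, zero at the start; "moment": the same for the moment, N m; "opening": opening from 0.0 (shut) to 1.0 (fully open).
Only numpy, scipy, OpenCV 4.12 (cv2) and the standard library are available. Lean on these libraries where they do the work, as an engineer would, in place of code of your own. Each camera call takes 0.05 s, during which the arm holds its last target. There are 200 camera calls.

## Working session

There is one attempt and no reset: what is moved stays moved. The work goes in short steps, Python scripts to look and compute and a tool call to move; the robot and the scene stay as the last step left them, time stands still between calls to the robot, and variables do not carry over. Pictures are saved under pics/ and viewed, about 8 in all and at most 12, crops included, and the job is handed in when it is done.

Besides the shell and the picture viewer there is one more tool, called by a JSON object that holds its "api" and its "payload". carry_out: Moves the arm, as the interface text tells. Its arguments: {"type":"object","properties":{"motion":{"type":"array"},"hand":{"type":"number"},"grip_force":{"type":"number"}},"required":["motion"]}

```bash
ls; mkdir -p pics; cat > h.py <<'E'
import numpy as np, cv2
from scipy.spatial.transform import Rotation as R
from plant import monitor, snapshot, workorder, finder
def cam2world(p):
    if "rvec" in p:
        M=cv2.Rodrigues(np.array(p["rvec"],float))[0]; t=np.array(p["tvec"],float).ravel()
        T=np.eye(4); T[:3,:3]=M.T; T[:3,3]=-M.T@t; return T
    s=p["state"]; T=np.eye(4); T[:3,:3]=R.from_quat(s["eef_rot"]).as_matrix(); T[:3,3]=s["tool_pos"]
    return T@np.array(p["hand_eye"])
def shot(name):
    s=monitor.get_state(); p=snapshot(name); p["state"]=s; return p
def cloud(p):
    z=p["range_z"]; v,u=np.mgrid[:420,:560]
    P=np.stack([(u-p["cx"])/p["fx"]*z,(v-p["cy"])/p["fy"]*z,z],-1)
    T=cam2world(p); return P@T[:3,:3].T+T[:3,3]
def save(p,name,crop=None,k=1):
    f=p["frame"]
    if crop: l,t,r,b=crop; f=f[t:b,l:r]
    f=cv2.resize(f,None,fx=k,fy=k,interpolation=cv2.INTER_CUBIC); cv2.imwrite("pics/"+name,f[...,::-1])
E
python3 - <<'E'
from h import *
for c in ("side","top"):
    p=shot(c); C=cloud(p); save(p,c+"1.png")
    for n in ("nut_wings","swing_bolt","bolt_end","lug","tube_rack","dish_stack","soap_bottle"):
        try:
            for m in finder.masks_of(p,n)[:3]:
                q=C[m["pixels"]&(p["range_z"]>0)]
                print(c,n,round(m["p"],2),m["extent"],np.round(np.median(q,0),3),np.round(q.min(0),3),np.round(q.max(0),3))
        except Exception as e: print(c,n,e)
a=cv2.imread("pics/side1.png");b=cv2.imread("pics/top1.png")
E
```

```text
pics
side nut_wings 0.83 [245.5, 116.9, 259.4, 141.4] [ 0.742 -0.189  0.232] [ 0.734 -1.783 -0.466] [ 1.519 -0.165  0.254]
side nut_wings 0.73 [288.4, 198.0, 296.6, 222.8] [0.54  0.063 0.182] [0.534 0.027 0.153] [0.546 0.077 0.196]
side swing_bolt 0.88 [247.1, 110.3, 263.3, 141.2] [ 0.742 -0.192  0.233] [ 0.734 -1.788 -0.509] [ 1.519 -0.165  0.276]
side lug 0.53 [238.0, 135.3, 267.0, 144.4] [ 0.732 -0.19   0.199] [ 0.719 -1.786 -0.595] [ 1.571 -0.164  0.21 ]
side lug 0.49 [282.5, 216.3, 304.2, 231.0] [0.535 0.058 0.152] [0.524 0.038 0.141] [0.562 0.077 0.159]
side tube_rack 0.9 [296.5, 155.4, 369.4, 206.0] [ 0.562 -0.309  0.053] [ 0.462 -0.574 -0.004] [ 0.709 -0.272  0.121]
side tube_rack 0.3 [281.4, 216.7, 305.9, 230.3] [0.535 0.058 0.152] [0.524 0.037 0.138] [0.562 0.077 0.159]
side dish_stack 0.65 [375.8, 199.3, 413.9, 225.1] [ 0.383 -0.268  0.027] [ 0.34  -0.385 -0.001] [ 0.429 -0.237  0.032]
side soap_bottle 0.81 [171.6, 280.4, 211.7, 372.7] [0.612 0.363 0.092] [ 0.592  0.195 -0.001] [0.71  0.38  0.173]
top nut_wings 0.78 [358.5, 96.8, 394.5, 110.3] [ 0.743 -0.195  0.246] [ 0.736 -0.282 -0.002] [ 0.819 -0.168  0.275]
top swing_bolt 0.73 [356.9, 96.4, 393.3, 110.4] [ 0.744 -0.195  0.247] [ 0.737 -0.292 -0.004] [ 0.8   -0.168  0.277]
top swing_bolt 0.53 [234.5, 205.6, 258.7, 212.1] [0.543 0.049 0.194] [0.537 0.028 0.159] [0.549 0.073 0.212]
top lug 0.85 [356.0, 92.3, 384.0, 118.4] [ 0.733 -0.185  0.199] [ 0.722 -0.219  0.184] [ 0.772 -0.166  0.219]
top lug 0.67 [236.5, 201.1, 257.2, 220.8] [0.548 0.055 0.152] [0.527 0.035 0.146] [0.56  0.074 0.163]
top tube_rack 0.97 [389.6, 156.5, 441.9, 248.5] [ 0.563 -0.314  0.081] [ 0.459 -0.376 -0.004] [ 0.664 -0.275  0.123]
top soap_bottle 0.73 [93.1, 159.4, 138.0, 193.4] [0.619 0.33  0.113] [0.592 0.312 0.006] [0.655 0.372 0.174]
```

```bash
python3 - <<'E'
from h import *
p=shot("top"); C=cloud(p); np.save("topC.npy",C)
s=shot("side")
a=p["frame"]; b=s["frame"][170:300,230:350]
save(p,"a.png",(80,60,460,320),2)
# chamber lid
m=(abs(C[...,2]-0.152)<0.006)
q=C[m]; q=q[(q[:,0]>0.4)&(q[:,0]<0.75)&(abs(q[:,1])<0.25)]
print(len(q),np.percentile(q,[1,50,99],0).round(3))
m=finder.masks_of(p,"nut_wings")
for x in m: print(x["p"],x["extent"])
mm=(C[...,2]>0.165)&(abs(C[...,0]-0.543)<0.04)&(abs(C[...,1]-0.05)<0.04)
q=C[mm]; print(q.mean(0)); pca=np.linalg.svd(q[:,:2]-q[:,:2].mean(0),full_matrices=False); print(pca[1:],)
for v in range(195,226): print(v,' '.join('%3d'%(1000*C[v,u,2]) for u in range(228,266,2)))
E
```

```text
4458 [[0.477 0.045 0.147]
 [0.544 0.144 0.152]
 [0.613 0.235 0.156]]
0.95 [361.1, 97.3, 394.8, 113.8]
0.69 [233.5, 207.8, 254.8, 215.2]
[0.5433928  0.04974336 0.19312931]
(array([0.14421661, 0.03478935]), array([[-0.13862306,  0.99034522],
       [ 0.99034522,  0.13862306]]))
195 153 151 151 144   0   1   1   0   0   1   0   0  -1  -1   3  -1  -1  -2   1
196 149 151 153 151   0  -2   1  -5  -2   1   2  -3   2   0  -1   0   0  -1  -1
197 151 151 152 148  -1   1   1   4  -2   1  -1   0   0  -3   1   0   0   0  -2
198 150 151 152 147  -4   0   2   3   0   4   0   0  -2   0  -1   0  -4   0   0
199 153 148 151 149  10   1   0   0  -2  -2   0  -1  -1   3  -1   1   0  -1  -2
200 154 151 152 151 133   0  -2  -1  -1   0  -2   0  -3   0   0   0  -3  -6   0
201 152 152 154 148 142  -2  -1   0  -1   0  -1  -4   0  -2   0  -1   2   1   2
202 150 151 156 152 149 151 149 154 153 151 151 150 159 147  -1   1  -5   1  -3
203 150 150 151 154 152 154 152 149 152 149 149 150 158 152  -1  -2   0  -1  -1
204 152 151 152 147 154 153 154 155 150 150 152 152 160 150  -1   1  -3   0   0
205 151 151 153 152 153
[... 960 characters left out ...]
 153 152 153 151 152 148 151 153 160 149   0   0  -2   0  -1
218 153 150 151 150 152 149 150 149 151 152 150 155 158 149  -4  -2  -1  -1   1
219 152 152 151 149 137   6   0   0  -1   0  77  73   0  -5   2   3  -3   0  -2
220 152 151 150 149   8   4   0  -1   1  -1   0   0   0  -3  -1   2  -4   0  -3
221 149 148 156 147  11   0   1   0  -2   0   0   0  -4   0   0   1   0   0   1
222 154 150 151 150   6   1   0  -3  -4  -1  -1   0  -1   0   0  -1  -1  -2  -2
223 152 148 154 148   8  -1   0   1   0   0   3   1  -2  -1   0  -1  -3   0   1
224 151 153 152 144   7  -2   0   1   0   0   3   1   0   0  -2  -2   1   0  -1
225 153 151 150 133   0   0   1   0   0   1  -1  -3  -1   0  -1  -3   0   0   0
```

View pics/a.png

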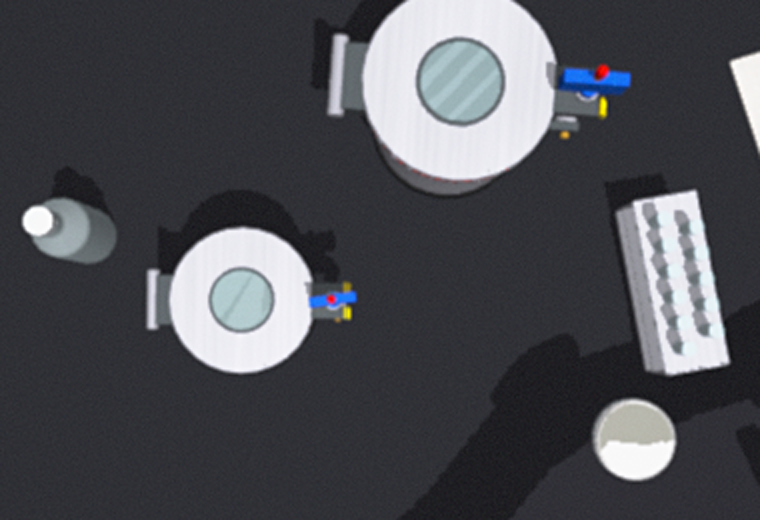

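Two look-alikes: big chamber nut at top-image px (377,103) and small chamber nut at (246,210). The small one is meant (lid 148 mm wide at z 0.152 fits too); outwards is about world −y. Next: the pose for a close look.

```bash
cat >> h.py <<'E'
def rel(pos,rot):
    s=monitor.get_state(); q=R.from_quat(s["eef_rot"])
    d=q.inv().apply(np.array(pos)-s["tool_pos"])*100
    return d.round(2),(q.inv()*rot).as_rotvec().round(3)
def down(a): # tool down, tool y (jaw) axis at world angle a
    y=np.array([np.cos(a),np.sin(a),0]); z=np.array([0,0,-1.]); return R.from_matrix(np.stack([np.cross(y,z),y,z],1))
E
python3 - <<'E'
from h import *
s=monitor.get_state(); print({k:np.round(v,3) for k,v in s.items()})
print(R.from_quat(s["eef_rot"]).as_matrix().round(3))
C=np.load("topC.npy"); m=(C[...,2]>0.203)&(abs(C[...,0]-0.543)<0.04)&(abs(C[...,1]-0.05)<0.04)
print("cap",C[m].mean(0),m.sum())
for a in (0.13,0.13+np.pi): print(a,*rel([.543,.05,.37],down(a)))
print(snapshot("wrist")["hand_eye"].round(3))
E
```

```text
{'clock': np.float64(0.95), 'q': array([ 1.177,  0.689, -0.195,  1.565,  0.157,  0.902, -0.215]), 'qd': array([ 0.001,  0.002,  0.001, -0.001, -0.   ,  0.001, -0.   ]), 'joint_torque': array([ 0.0000e+00, -5.2750e+01, -1.2670e+00, -1.5375e+01, -5.2000e-02,
       -1.0000e-03,  0.0000e+00]), 'tool_pos': array([ 0.259, -0.569,  0.303]), 'eef_rot': array([0.977, 0.212, 0.   , 0.   ]), 'contact_force': array([ 0.231, -0.481, -0.036]), 'moment': array([ 0.054,  0.014, -0.03 ]), 'opening': np.float64(0.999)}
[[ 0.91   0.415  0.   ]
 [ 0.415 -0.91  -0.   ]
 [ 0.     0.    -1.   ]]
cap [0.54355245 0.04940361 0.2094491 ] 15
0.13 [ 51.48 -44.53  -6.73] [ 0.     0.    -1.273]
3.271592653589793 [ 51.48 -44.53  -6.73] [ 0.    -0.     1.869]
[[-0.    -0.953 -0.302  0.077]
 [ 1.    -0.     0.     0.   ]
 [-0.    -0.302  0.953 -0.081]
 [ 0.     0.     0.     1.   ]]
```

{"api": "carry_out", "payload": {"motion": [0,0,-3,0,0,0,4,-3.4,-3,0,0,0,4,-3.4,-0.5,0,0,0,4,-3.4,0,0,0,0,4,-3.4,0,0,0,0,4,-3.4,0,0,0,0,4,-3.4,0,0,0,0,4,-3.4,0,0,0,0], "hand": 8.8}}

```text
clock: 2.0
tool_pos: [0.416, -0.2344, 0.368]
eef_rot: [0.977, 0.212, 0.0, 0.0]
contact_force: [1.0, 0.2, 0.0]
opening: 0.996
```

{"api": "carry_out", "payload": {"motion": [4,-3.4,0,0,0,0,4,-3.4,0,0,0,0,4,-3.4,0,0,0,0,4,-3.4,0,0,0,0,4,-3.4,0,0,0,0,4,-3.4,0,0,0,0,0,0,0,0,0,-0.15,0,0,0,0,0,-0.15]}}

```text
clock: 3.0
tool_pos: [0.5492, 0.0503, 0.3676]
eef_rot: [0.933, 0.359, -0.0, 0.0]
contact_force: [-0.4, -0.7, -0.9]
opening: 0.997
```

{"api": "carry_out", "payload": {"motion": [0,0,0,0,0,-0.16,0,0,0,0,0,-0.16,0,0,0,0,0,-0.16,0,0,0,0,0,-0.16,0,0,0,0,0,-0.16,0,0,0,0,0,-0.16,0,0,0,0,0,0,0,0,0,0,0,0]}}

```text
clock: 4.0
tool_pos: [0.5491, 0.0491, 0.3677]
eef_rot: [0.666, 0.746, -0.0, 0.0]
contact_force: [0.7, -0.4, -0.4]
opening: 0.999
```

```bash
python3 - <<'E'
from h import *
p=shot("wrist"); C=cloud(p); np.save("wC.npy",C); print(p["state"]["q"].round(2))
m=finder.masks_of(p,"nut_wings"); mk=m[0]["pixels"]; print([(x["p"],x["extent"]) for x in m])
ok=p["range_z"]>0
near=(abs(C[...,0]-.543)<.05)&(abs(C[...,1]-.05)<.05)&ok
cap=near&(C[...,2]>.203); print("cap",C[cap].mean(0).round(4),cap.sum(),np.percentile(C[cap][:,2],95))
f=p["frame"].astype(int)
blue=(f[...,2]>f[...,0]+60)&near
top=blue&(C[...,2]>.186); q=C[top]; print("wtop",q.mean(0).round(4),np.percentile(q[:,2],[5,25,50,75,95]).round(4),top.sum())
rect=cv2.minAreaRect((q[:,:2]*1000).astype(np.float32)); print(rect, cv2.fitLine((q[:,:2]*1000).astype(np.float32),2,0,.01,.01).ravel())
lid=ok&(abs(C[...,2]-.152)<.008)&(C[...,1]>.08); print("lid z",np.median(C[lid][:,2]),lid.sum())
yel=(f[...,0]>130)&(f[...,1]>120)&(f[...,2]<70)&near; q=C[yel]; print("lip",q.mean(0).round(4),np.percentile(q,[3,97],0).round(4),cv2.fitLine((q[:,:2]*1000).astype(np.float32),2,0,.01,.01).ravel()[:2])
e=[int(x) for x in m[0]["extent"]]; c=((e[0]+e[2])//2,(e[1]+e[3])//2)
save(p,"w1.png",(max(0,c[0]-120),max(0,c[1]-90),c[0]+120,c[1]+90),3)
E
```

```text
[ 0.19  0.56 -0.6   1.69  0.36  1.   -0.42]
[(0.9, [269.9, 178.7, 285.7, 233.1])]
cap [0.5363 0.0672 0.3838] 36313 0.404454515909181
wtop [0.5432 0.0516 0.1929] [0.1915 0.1925 0.193  0.1935 0.1942] 403
((543.400390625, 49.377132415771484), (8.596059799194336, 46.22422409057617), 8.160581588745117) [ 1.3725986e-01 -9.9053508e-01  5.4318512e+02  5.1604465e+01]
lid z 0.15085531254628415 21141
lip [0.5412 0.0382 0.1636] [[0.5206 0.0332 0.148 ]
 [0.5603 0.0439 0.1977]] [ 0.9719179  -0.23532005]
```

View pics/w1.png

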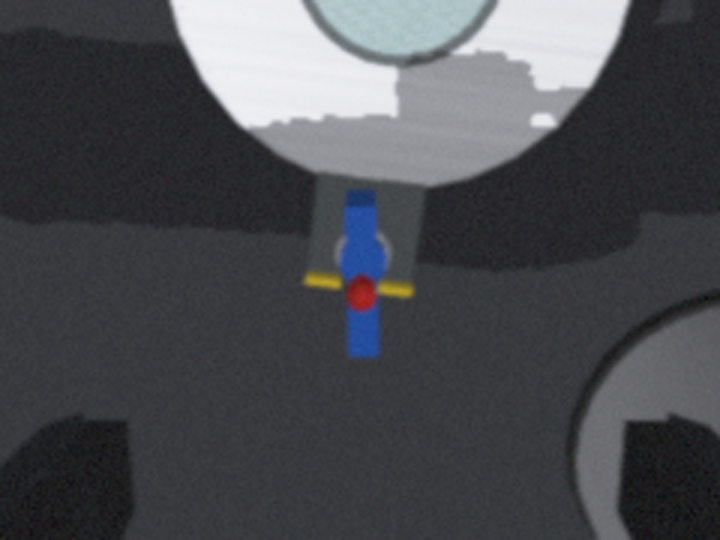

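```bash
python3 - <<'E'
from h import *
print(*rel([.5434,.0494,.236],down(.143)))
E
```

```text
[ 0.08 -0.56 13.18] [ 0.     0.    -0.028]
```

{"api": "carry_out", "payload": {"motion": [0.08,-0.56,0,0,0,-0.028,0,0,4,0,0,0,0,0,4,0,0,0,0,0,3,0,0,0,0,0,2.2,0,0,0,0,0,0,0,0,0], "hand": 4}}

```text
clock: 4.85
tool_pos: [0.5423, 0.0492, 0.2345]
eef_rot: [0.654, 0.757, -0.001, -0.001]
contact_force: [0.4, 0.1, -0.1]
opening: 0.456
```

```bash
python3 - <<'E'
from h import *
print(*rel([.5434,.0494,.236],down(.143)))
s=monitor.get_state(); print(s["contact_force"].round(2),s["moment"].round(3),s["q"].round(2),s["opening"])
E
```

```text
[ 0.    0.11 -0.15] [-0.003  0.     0.003]
[ 0.38  0.09 -0.09] [-0.04  -0.067  0.028] [ 0.12  0.72 -0.5   1.86  0.52  0.69 -0.54] 0.455500667906796
```

{"api": "carry_out", "payload": {"motion": [0,0.11,-0.1,0,0,0,0,0,0,0,0,0,0,0,0,0,0,0,0,0,0,0,0,0,0,0,0,0,0,0], "hand": 0, "grip_force": 25}}

```text
clock: 5.48
tool_pos: [0.5448, 0.0496, 0.2372]
eef_rot: [0.654, 0.756, 0.0, 0.0]
contact_force: [0.6, -0.7, 2.9]
opening: 0.103
```

{"api": "carry_out", "payload": {"motion": [0,0,-0.04,0,0,-0.14,0,0,-0.04,0,0,-0.14,0,0,-0.04,0,0,-0.14,0,0,0,0,0,0]}}

```text
clock: 5.98
tool_pos: [0.5449, 0.0496, 0.2383]
eef_rot: [0.483, 0.876, 0.001, 0.0]
contact_force: [0.2, -0.1, 3.8]
opening: 0.1
```

```bash
cat > st.py <<'E'
from h import *
s=monitor.get_state(); M=R.from_quat(s["eef_rot"]).as_matrix()
print(s["clock"],s["tool_pos"].round(4),"F",s["contact_force"].round(2),"M",s["moment"].round(3),"q",s["q"].round(2),"op",round(s["opening"],3),"jaw",np.arctan2(M[1,1],M[0,1]).round(3))
E
python3 st.py
```

```text
5.975 [0.5449 0.0496 0.2383] F [ 0.2  -0.07  3.79] M [-0.088 -0.195  0.039] q [ 0.19  0.74 -0.63  1.85  0.62  0.75 -0.21] op 0.1 jaw 0.563
```

{"api": "carry_out", "payload": {"motion": [0,0,-0.04,0,0,-0.14,0,0,-0.04,0,0,-0.14,0,0,-0.04,0,0,-0.14,0,0,-0.04,0,0,-0.14,0,0,-0.04,0,0,-0.14,0,0,-0.04,0,0,-0.14,0,0,0,0,0,0]}}

```text
clock: 6.85
tool_pos: [0.545, 0.0499, 0.2407]
eef_rot: [0.084, 0.996, 0.001, 0.001]
contact_force: [0.8, 0.4, 4.5]
opening: 0.1
```

```bash
python3 st.py
```

```text
6.85 [0.545  0.0499 0.2407] F [0.8  0.38 4.49] M [ 0.183 -0.356 -0.003] q [ 0.31  0.8  -0.85  1.85  0.78  0.87  0.47] op 0.1 jaw 1.402
```

{"api": "carry_out", "payload": {"motion": [0,0,-0.05,0,0,-0.17,0,0,0,0,0,0]}}

```text
clock: 7.1
tool_pos: [0.5449, 0.0501, 0.2411]
eef_rot: [0.0, 1.0, 0.001, 0.001]
contact_force: [0.8, -0.3, 4.6]
opening: 0.094
```

{"api": "carry_out", "payload": {"motion": [0,-0.25,0,-0.015,0,0,0,-0.25,0,-0.015,0,0,0,0,0,0,0,0]}}

```text
clock: 7.48
tool_pos: [0.5449, 0.0445, 0.2411]
eef_rot: [-0.001, 1.0, 0.016, 0.0]
contact_force: [0.7, 2.6, 5.3]
opening: 0.099
```

```bash
python3 st.py
```

```text
7.475 [0.5449 0.0445 0.2411] F [0.65 2.59 5.28] M [ 0.387 -0.331 -0.025] q [ 0.36  0.82 -0.91  1.85  0.8   0.88  0.64] op 0.099 jaw 1.572
```

{"api": "carry_out", "payload": {"motion": [0,-0.25,0,-0.015,0,0,0,0,0,0,0,0]}}

```text
clock: 7.72
tool_pos: [0.5449, 0.0418, 0.2409]
eef_rot: [-0.001, 1.0, 0.023, 0.0]
contact_force: [1.3, 1.2, 5.8]
opening: 0.101
```

{"api": "carry_out", "payload": {"motion": [0,-0.25,0.01,-0.015,0,0,0,0,0,0,0,0]}}

```text
clock: 7.98
tool_pos: [0.5449, 0.0393, 0.2407]
eef_rot: [-0.001, 1.0, 0.031, 0.0]
contact_force: [0.3, 1.4, 6.4]
opening: 0.1
```

{"api": "carry_out", "payload": {"motion": [0,-0.25,0.01,-0.015,0,0,0,0,0,0,0,0]}}

```text
clock: 8.22
tool_pos: [0.5449, 0.0368, 0.2405]
eef_rot: [-0.001, 0.999, 0.038, 0.0]
contact_force: [0.7, 0.7, 6.6]
opening: 0.098
```

{"api": "carry_out", "payload": {"motion": [0,-0.25,0.01,-0.015,0,0,0,0,0,0,0,0]}}

```text
clock: 8.48
tool_pos: [0.545, 0.0343, 0.2403]
eef_rot: [-0.001, 0.999, 0.046, 0.0]
contact_force: [0.6, 1.1, 6.4]
opening: 0.095
```

```bash
python3 - <<'E'
import runpy; runpy.run_path("st.py")
from h import *
p=shot("side"); save(p,"s2.png",(240,150,340,260),6)
E
```

```text
8.475 [0.545  0.0343 0.2403] F [0.62 1.15 6.37] M [ 0.383 -0.315  0.005] q [ 0.43  0.84 -0.95  1.85  0.78  0.85  0.69] op 0.095 jaw 1.573
```

View pics/s2.png

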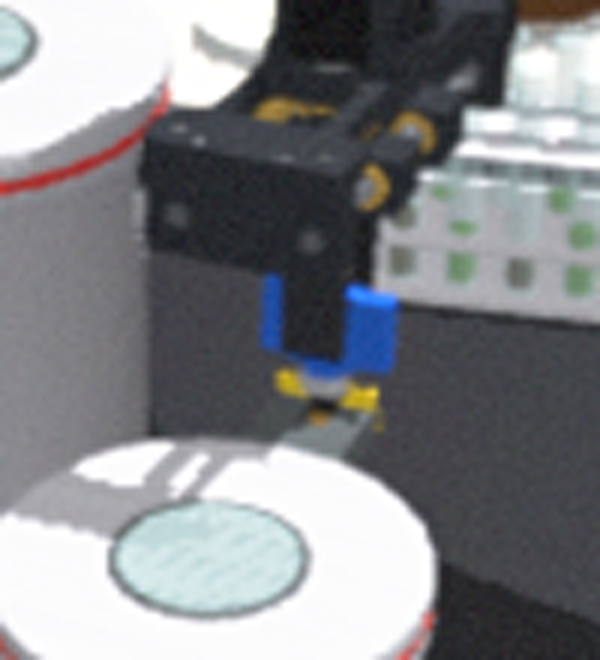

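{"api": "carry_out", "payload": {"motion": [0,-0.5,0.01,-0.03,0,0,0,-0.5,0.01,-0.03,0,0,0,0,0,0,0,0]}}

```text
clock: 8.9
tool_pos: [0.545, 0.0237, 0.2389]
eef_rot: [-0.0, 0.997, 0.076, 0.0]
contact_force: [-0.1, -0.5, 6.2]
opening: 0.1
```

{"api": "carry_out", "payload": {"motion": [0,-0.83,0.02,-0.05,0,0,0,-0.83,0.02,-0.05,0,0,0,0,0,0,0,0]}}

```text
clock: 9.28
tool_pos: [0.5451, 0.0067, 0.2352]
eef_rot: [0.0, 0.992, 0.126, -0.0]
contact_force: [0.0, -0.8, 6.3]
opening: 0.101
```

```bash
python3 st.py
```

```text
9.275 [0.5451 0.0067 0.2352] F [ 0.02 -0.79  6.28] M [ 0.105 -0.32  -0.017] q [ 0.59  0.9  -1.04  1.85  0.72  0.8   0.83] op 0.101 jaw 1.57
```

{"api": "carry_out", "payload": {"motion": [0,-1.67,0.08,-0.1,0,0,0,-1.67,0.08,-0.1,0,0,0,-1.67,0.08,-0.1,0,0,0,0,0,0,0,0]}}

```text
clock: 9.78
tool_pos: [0.5446, -0.0407, 0.2141]
eef_rot: [0.002, 0.962, 0.273, -0.001]
contact_force: [-0.0, -2.2, 4.2]
opening: 0.101
```

```bash
python3 st.py
```

```text
9.775 [ 0.5446 -0.0407  0.2141] F [-0.03 -2.2   4.22] M [ 0.004 -0.331 -0.104] q [ 0.84  1.1  -1.2   1.8   0.61  0.81  1.09] op 0.101 jaw 1.565
```

{"api": "carry_out", "payload": {"motion": [0,-1.67,0.08,-0.1,0,0,0,-1.67,0.08,-0.1,0,0,0,0,0,0,0,0]}}

```text
clock: 10.15
tool_pos: [0.5448, -0.0659, 0.1942]
eef_rot: [0.001, 0.93, 0.367, -0.002]
contact_force: [0.7, -3.0, 2.6]
opening: 0.1
```

```bash
python3 st.py
```

```text
10.15 [ 0.5448 -0.0659  0.1942] F [ 0.69 -3.03  2.59] M [-0.202 -0.367 -0.123] q [ 0.95  1.26 -1.29  1.74  0.55  0.86  1.25] op 0.1 jaw 1.567
```

{"api": "carry_out", "payload": {"motion": [0,0,0,0,0,0,0,0,0,0,0,0,0,0,0,0,0,0], "hand": 4}}

```text
clock: 10.52
tool_pos: [0.5446, -0.0633, 0.1965]
eef_rot: [-0.003, 0.931, 0.365, -0.001]
contact_force: [0.8, -0.5, -0.3]
opening: 0.416
```

{"api": "carry_out", "payload": {"motion": [0,0,-2,0,0,0,0,0,-3,0,0,0,0,0,-3,0,0,0,0,0,0,0.15,0,0,0,0,0,0.2,0,0,0,0,0,0,0,0]}}

```text
clock: 11.28
tool_pos: [0.5455, -0.1157, 0.2573]
eef_rot: [-0.006, 0.979, 0.204, 0.001]
contact_force: [-0.5, -0.2, 0.4]
opening: 0.455
```

{"api": "carry_out", "payload": {"motion": [0,0,0,0,0,0,0,0,0,0,0,0,0,0,0,0,0,0], "hand": 0}}

```text
clock: 11.65
tool_pos: [0.545, -0.1198, 0.2534]
eef_rot: [-0.001, 0.979, 0.206, -0.001]
contact_force: [-0.2, 0.4, 0.3]
opening: 0.137
```

```bash
cat > fit.py <<'E'
from h import *
def bolt(theta_hint=None):
    out=[]
    for c in ("top","side"):
        p=shot(c); C=cloud(p); f=p["frame"].astype(int); ok=p["range_z"]>0
        near=ok&(abs(C[...,0]-.5434)<.03)&(C[...,1]<.06)&(C[...,1]>-.11)&(C[...,2]>.05)&(C[...,2]<.22)
        red=near&(f[...,0]>f[...,1]+70)&(f[...,0]>f[...,2]+70); blue=near&(f[...,2]>f[...,0]+60)
        for n,m in (("red",red),("blue",blue)):
            if m.sum()>3:
                q=np.median(C[m],0); print(c,n,q.round(3),m.sum(),"theta",np.arctan2(.0493-q[1],q[2]-.074).round(3))
        out.append(p)
    return out
E
python3 - <<'E'
import runpy; runpy.run_path("st.py")
from fit import *
a,b=bolt(); save(b,"s3.png",(220,140,400,275),4)
E
```

```text
11.65 [ 0.545  -0.1198  0.2534] F [-0.15  0.38  0.3 ] M [-0.326 -0.148 -0.052] q [ 0.91  1.02 -1.21  1.72  0.62  0.99  1.16] op 0.137 jaw 1.572
top red [ 0.543 -0.041  0.171] 18 theta 0.754
top blue [ 0.543 -0.028  0.158] 293 theta 0.743
side red [ 0.541 -0.039  0.171] 14 theta 0.739
side blue [ 0.541 -0.024  0.155] 271 theta 0.732
```

View pics/s3.png

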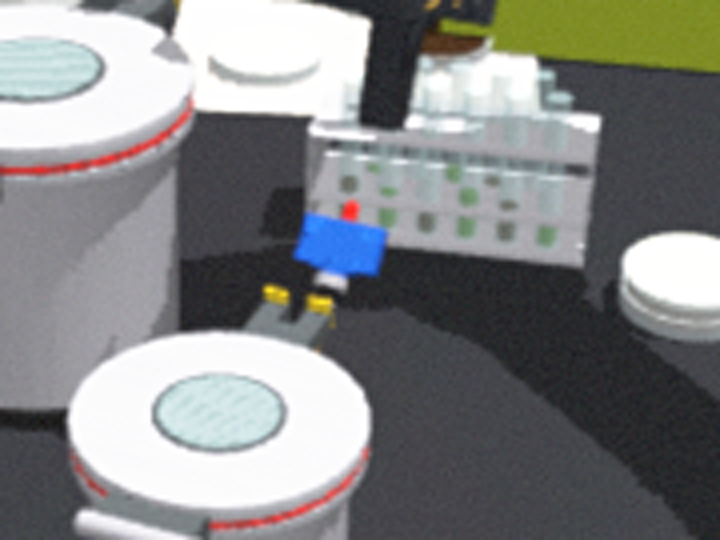

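{"api": "carry_out", "payload": {"motion": [0,4.37,1.1,0,0,0,0,4.37,1.1,0,0,0,0,-1.25,2.8,0,0,0,0,0,0,0,0,0,0,0,0,0,0,0]}}

```text
clock: 12.38
tool_pos: [0.5452, -0.0306, 0.2391]
eef_rot: [-0.001, 0.979, 0.205, -0.0]
contact_force: [0.0, 0.1, 0.0]
opening: 0.005
```

```bash
python3 st.py; python3 - <<'E'
from h import *
s=monitor.get_state(); M=R.from_quat(s["eef_rot"]).as_matrix(); ty,tz=M[:,1],M[:,2]
p=s["tool_pos"]; c=p-.0175*ty+.064*tz; print("corner",c,"ty",ty.round(3))
prev=c
for th in (.75,.9,1.05,1.2,1.35,1.5,1.57,1.62):
    r=.12; t=np.array([c[0],.0493-r*np.sin(th)+.0045*np.cos(th),.074+r*np.cos(th)+.0045*np.sin(th)])
    d=t-prev; prev=t; print(th,t.round(3),"shift y,z cm",(100*d@ty).round(2),(100*d@tz).round(2))
E
```

```text
12.375 [ 0.5452 -0.0306  0.2391] F [0.   0.06 0.03] M [-0.368 -0.136  0.012] q [ 0.76  0.99 -1.17  1.81  0.66  0.84  0.99] op 0.005 jaw 1.574
corner [ 0.54518412 -0.02097207  0.17344504] ty [-0.003  0.916  0.402]
0.75 [ 0.545 -0.029  0.165] shift y,z cm -1.1 0.45
0.9 [ 0.545 -0.042  0.152] shift y,z cm -1.67 0.66
1.05 [ 0.545 -0.053  0.138] shift y,z cm -1.56 0.9
1.2 [ 0.545 -0.061  0.122] shift y,z cm -1.41 1.12
1.35 [ 0.545 -0.067  0.105] shift y,z cm -1.22 1.32
1.5 [ 0.545 -0.07   0.087] shift y,z cm -1.01 1.49
1.57 [ 0.545 -0.071  0.079] shift y,z cm -0.39 0.74
1.62 [ 0.545 -0.071  0.073] shift y,z cm -0.25 0.55
```

{"api": "carry_out", "payload": {"motion": [0,-1.1,0.45,0,0,0,0,-0.8,0.33,0,0,0,0,-0.87,0.33,0,0,0,0,-0.8,0.45,0,0,0,0,-0.76,0.45,0,0,0,0,0,0,0,0,0]}}

```text
clock: 13.12
tool_pos: [0.5446, -0.0625, 0.202]
eef_rot: [-0.002, 0.979, 0.205, -0.001]
contact_force: [-0.2, -0.5, 0.2]
opening: 0.001
```

```bash
python3 st.py; python3 -c "
from fit import *
bolt()"
```

```text
13.125 [ 0.5446 -0.0625  0.202 ] F [-0.22 -0.49  0.19] M [-0.315 -0.167  0.044] q [ 0.8   1.05 -1.14  1.81  0.7   0.83  1.04] op 0.001 jaw 1.574
top blue [ 0.533 -0.033  0.13 ] 20 theta 0.97
side blue [ 0.536 -0.038  0.133] 208 theta 0.975
```

{"api": "carry_out", "payload": {"motion": [0,-0.7,0.56,0,0,0,0,-0.7,0.56,0,0,0,0,-0.61,0.66,0,0,0,0,-0.61,0.66,0,0,0,0,-0.5,0.75,0,0,0,0,-0.5,0.75,0,0,0,0,0,0,0,0,0]}}

```text
clock: 14.1
tool_pos: [0.5446, -0.0793, 0.1514]
eef_rot: [-0.002, 0.979, 0.205, -0.001]
contact_force: [0.2, 0.8, 0.0]
opening: 0.004
```

```bash
python3 st.py; python3 -c "
from fit import *
bolt()"
```

```text
14.1 [ 0.5446 -0.0793  0.1514] F [0.16 0.75 0.04] M [-0.356 -0.183 -0.04 ] q [ 0.8   1.12 -1.08  1.81  0.77  0.77  1.05] op 0.004 jaw 1.574
top blue [ 0.532 -0.05   0.105] 29 theta 1.27
side blue [ 0.53  -0.054  0.088] 117 theta 1.44
```

{"api": "carry_out", "payload": {"motion": [0,-0.32,0.73,0,0,0,0,-0.2,0.46,0,0,0,0,0,0,0,0,0]}}

```text
clock: 14.58
tool_pos: [0.5448, -0.0792, 0.1388]
eef_rot: [-0.002, 0.979, 0.205, -0.001]
contact_force: [0.6, -0.2, -0.7]
opening: 0.005
```

{"api": "carry_out", "payload": {"motion": [0,2,-4.5,0,0,0,0,2,-4.5,0,0,0,0,-1.7,-5,0,0,0,0,-1.7,-5,0,0,0,0,0,0,0,0,0]}}

```text
clock: 15.2
tool_pos: [0.5468, -0.1524, 0.3181]
eef_rot: [0.0, 0.979, 0.204, 0.003]
contact_force: [1.0, 0.1, -0.2]
opening: 0.002
```

```bash
python3 st.py; python3 -c "
from fit import *
a,b=bolt(); save(b,'s4.png',(220,140,400,275),4)"
```

```text
15.2 [ 0.5468 -0.1524  0.3181] F [ 1.02  0.12 -0.2 ] M [-0.28 -0.11  0.03] q [ 0.97  0.96 -1.27  1.62  0.55  1.14  1.24] op 0.002 jaw 1.571
top red [ 0.543 -0.081  0.074] 18 theta 1.57
top blue [ 0.543 -0.061  0.076] 278 theta 1.557
side blue [ 0.534 -0.057  0.076] 150 theta 1.551
```

View pics/s4.png

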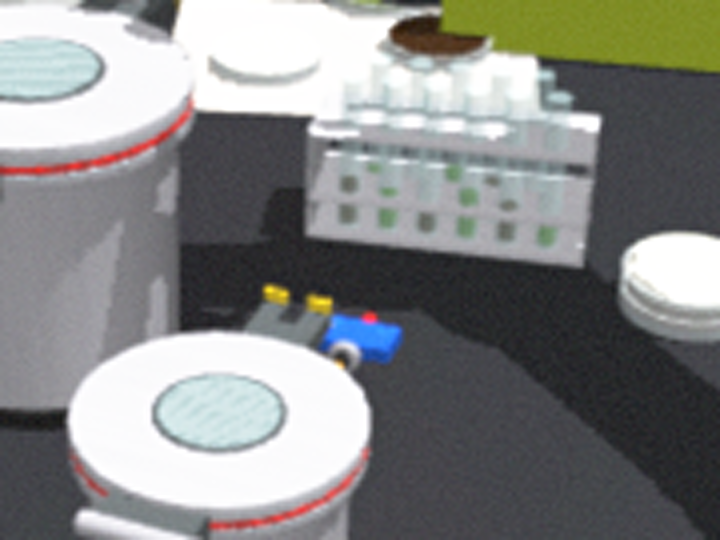

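```bash
python3 -c "
from h import *
print(workorder.finish_job())"
```

```text
the job is handed in; nothing more can be done
None
```

The lid is free: the bolt on the smaller chamber is out of its slot and lies about level, pointing outwards. The job is handed in; no verdict was reported.

- **Nut:** I gripped the wings and turned them about 1.43 rad anticlockwise, with the tool rising along with the nut. From the measured wing height I had expected it to clear the lip at about 1.36 to 1.75 rad. I did not turn further, so as to stay short of the red cap. I felt for the lip in small steps, and it passed without catching. Sideways force stayed under 3 N. The vertical force on the tool crept up to about 6.6 N while I turned and tested, then fell away during the swing. I did not find its cause.
- **Bolt:** I swung it to about 0.75 rad while holding the wings, let go, then pushed it down with closed fingers. Contact forces during the push were under 1 N.
- **Last checks:** The top camera put the bolt at about 1.56 to 1.57 rad and the side camera at 1.55. These are surface readings, so the bolt's axis is probably nearer 1.59. The gripper is well clear of everything. The rack and dishes stood where they were in the last picture. The soap bottle was outside that view and I did not check it again, but the arm never went near it. About 15 s of the 72 s were used.

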